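# Seal the large tub: fingertips round the lid rim

### The arm

A 6-joint arm with a two-finger parallel gripper is mounted at the origin on the work surface. World frame = base frame: x ahead of the robot, y to its left, z up, the work surface at z = 0. Lengths are in mm, angles in degrees, forces in N, time in s.
With the tool pointing down it reaches from about 350 to 850 mm from the base axis. Payload 8.1 kg.
Tool frame: the origin (TCP) lies between the finger pads; the fingertips stand 14 mm ahead of it and the grasp point (between the pads) lies 5 mm behind it; z points along the fingers, x is the direction in which the jaws open and shut, and the axes are right-handed (so a half turn about z gives the same grasp; the last joint's range is limited). The gripper opens to 85 mm and grips with 20 to 120 N. Pads are 22 mm wide; open, the fingers measure 114 mm over their backs; the gripper's body (76 mm by 85 mm) begins 54 mm behind the grasp point. The pads swing forward as they close: fully open they stand 13 mm farther back than shut.
Start: joints at [71.597, 7.471, 85.268, -0, 87.261, -4.893], TCP at [140.15, 583.407, 245.292] pointing down, gripper open.
Joint ranges: [-169.43, 169.43], [-51.17, 129.36], [1.28, 143.12], [-76.62, 256.62], [0, 156.53], [-152.29, 152.29]. Speed limits (degrees/s): [136.94, 136.94, 159.86, 180, 180, 180].

### API

Orientations are given as [roll, pitch, yaw] about the fixed x, y, z axes, in that order (R = Rz(yaw) Ry(pitch) Rx(roll)).
In Python, from bench import r, vision, job gives the robot as it stands.
- The arm moves only by the tool send_rows, never from a script. Its arguments are lists of equal length, an entry for each row: "dp": the shift along the world's x, y, z in mm, a list of three; "rot": the turn, a rotation vector about the world's x, y, z in rad, a list of three. In form: {"dp": [[tx, ty, tz], ...], "rot": [[wx, wy, wz], ...]}. A call has 1 to 5 rows; each row is the pose to reach, as a shift and turn from the pose commanded when the call began; what a row does not reach only later rows make up. A row lasts 1/8 s, in which the tool goes at most 62.5 mm and 10.7 degrees, less where a joint would pass 70% of its speed; a pose out of reach is approached as far as the arm can. A call with a gripper value outside its range is refused whole. "jaw" is the finger opening in mm, from 0 to 85.4, set as the call begins (left out, the last holds). The fingers move at their own pace and stop on an object; "force" is the grip in N (left out, the last holds). Time passes only in rows, so rows that repeat a pose let the fingers close. It gives the time, the measured TCP pose, the force and the opening at its end, in the units of the state.
- r.sense(): the state, without advancing time (a new reading comes with each control period).
- vision.snapshot(name): name is "side" or "top" or "wrist"; returns a dict with "pixels" (384x512x3 uint8, red, green, blue), "depth" (384x512 float32, mm along the optical axis (not along the pixel's ray), 0 where there is no reading), "intrinsics" (3x3 intrinsics, pixels), "world_from_camera" (4x4, takes a point from camera to world coordinates); the wrist camera has in their place "T_tool_cam" (4x4, takes a point from camera to tool coordinates, whose origin is the TCP and whose axes are the tool frame's). Camera axes: x right, y down, z forward; pixel columns grow to the right and rows downward; lengths in mm; the calibration is good to about 2 mm. A picture is of the moment at which its call begins: read the wrist's pose just before it.
- job.hand_in(): hands the job in, once; it reports no verdict.
The state is a dict: "time": time; "joint_pos": joint angles; "qd": joint speeds; "joint_efforts": joint torques, N m; "tool_pos": TCP position; "tcp_rot": TCP orientation; "ft_force": force on the tool from outside, world axes, zero at the start; "wrist_torque": the same for the moment, N m; "finger_gap": finger opening in mm.
Only numpy, scipy, OpenCV 4.12 (cv2) and the standard library are available. Lean on these libraries where they do the work, as an engineer would, in place of code of your own. Each camera call takes 0.05 s, during which the arm holds its last target.

### The job

The lid of the large white tub has only been laid on: go round its rim with the fingertips and press it down, bit by bit, until all eight of its locking tabs are fully home. Press from above without leaning hard on it, leave the tub standing where it is, and neither pick up nor disturb anything on the table; take the hand away at the end.

Things in the scene. Friction and masses are not known exactly. Their poses are not given: they have to be found in the camera images.
- tub: the larger of two round white plastic tubs, 157 mm across at the rim, about 1.1 kg, loose, upright on the table. Origin: centre of its underside; z up. Its lid rim is cut by 3 mm slits into eight equal tabs. Fixed lid panel inside the rim: 118.5 to 120.5 mm high. A thin carrying handle hangs at the side below the rim, within 84 mm of the axis.
- rim (a point): on the tub's axis, 122 mm above its underside: the height of the rim's upper face when fully home (up to 128 mm where a tab is still up). The rim is a flat ring, radius 67 to 78.5 mm (middle line 72.5 mm).
- tab0 (a joint): how far lid tab 0 is pressed down, m: 0 = fully up, 0.006 = fully home (a stop). Its middle lies 72.5 mm from the tub's axis, 0 degrees counter-clockwise (seen from above) from the tub's own +x. Each tab slides straight down by itself, takes about 5 N to move (plus 15 N per m/s) and stays where it is left.
- tab1 (a joint): how far lid tab 1 is pressed down, m: 0 = fully up, 0.006 = fully home (a stop). Its middle lies 72.5 mm from the tub's axis, 45 degrees counter-clockwise (seen from above) from the tub's own +x.
- tab2 (a joint): how far lid tab 2 is pressed down, m: 0 = fully up, 0.006 = fully home (a stop). Its middle lies 72.5 mm from the tub's axis, 90 degrees counter-clockwise (seen from above) from the tub's own +x.
- tab3 (a joint): how far lid tab 3 is pressed down, m: 0 = fully up, 0.006 = fully home (a stop). Its middle lies 72.5 mm from the tub's axis, 135 degrees counter-clockwise (seen from above) from the tub's own +x.
- tab4 (a joint): how far lid tab 4 is pressed down, m: 0 = fully up, 0.006 = fully home (a stop). Its middle lies 72.5 mm from the tub's axis, 180 degrees counter-clockwise (seen from above) from the tub's own +x.
- tab5 (a joint): how far lid tab 5 is pressed down, m: 0 = fully up, 0.006 = fully home (a stop). Its middle lies 72.5 mm from the tub's axis, 225 degrees counter-clockwise (seen from above) from the tub's own +x.
- tab6 (a joint): how far lid tab 6 is pressed down, m: 0 = fully up, 0.006 = fully home (a stop). Its middle lies 72.5 mm from the tub's axis, 270 degrees counter-clockwise (seen from above) from the tub's own +x.
- tab7 (a joint): how far lid tab 7 is pressed down, m: 0 = fully up, 0.006 = fully home (a stop). Its middle lies 72.5 mm from the tub's axis, 315 degrees counter-clockwise (seen from above) from the tub's own +x.
- small_tub: the smaller white tub, its lid already sealed, 114 mm across, 88 mm tall; bystander, leave alone. Origin: centre of its underside
- twine: ball of twine, about 104 mm across, 90 mm tall; bystander, leave alone. Origin: centre of its underside
- tape: roll of masking tape lying flat, 90 mm across, 25 mm tall; bystander, leave alone. Origin: centre of its underside
- cup: open white plastic cup, 84 mm across the mouth, 105 mm tall; bystander, leave alone. Origin: centre of its underside
- bottle_a: paint bottle, 52 mm across, 142 mm tall; bystander, leave alone. Origin: centre of its underside
- bottle_b: paint bottle, 52 mm across, 142 mm tall; bystander, leave alone. Origin: centre of its underside
- brush: slim paint brush lying flat, 172 mm long, 10 mm thick, along its x; bystander, leave alone. Origin: centre of its underside

How it is judged (in metres and radians):
At the end, for the whole second after the job is handed in: all eight tabs are within 1.5 mm of fully home (each joint above 0.0045 m); the tub stands upright (within 0.05 rad), at rest, on the table and within 30 mm of where it was; every bystander is within 30 mm of where it was (value of joint each of tab0, tab1, tab2, tab3, tab4, tab5, tab6, tab7 above 0.0045 m and distance of each of tub, small_tub, twine, tape, cup, bottle_a, bottle_b, brush from where it was at the start of the episode below 0.03 m and angle between tub's own z axis and vertical below 0.05 rad and height (world z) of tub below 0.006 m and linear speed of tub below 0.02 m/s); the robot touches nothing.
It fails at once if the large tub is lifted, or tipped by more than 0.15 rad (height (world z) of tub above 0.01 m or angle between tub's own z axis and vertical above 0.15 rad).
It fails at once if the large tub is pushed more than 30 mm from its place (distance of tub from where it was at the start of the episode above 0.03 m).
It fails at once if the hand leans on the tub or its lid with more than 35 N (contact force between the fingers and tub above 35 N).
It fails at once if the tub is pushed with the arm or the body of the gripper instead of the fingers (more than 5 N) (contact force between the arm and tub above 5 N).
It fails at once if a bystander is picked up, knocked over or moved by more than 30 mm (distance of any of small_tub, twine, tape, cup, bottle_a, bottle_b, brush from where it was at the start of the episode above 0.03 m or angle between any of small_tub, twine, tape, cup, bottle_a, bottle_b, brush's own z axis and vertical above 0.5 rad).
It also fails if it takes over 61 s, if anything falls off the work surface, if the arm or the gripper's body presses on something with over 40 N, if the wrist force passes 120 N, or if a joint passes its speed limit or range.

## Working session

There is one attempt and no reset: what is moved stays moved. The work goes in short steps, Python scripts to look and compute and a tool call to move; the robot and the scene stay as the last step left them, time stands still between calls to the robot, and variables do not carry over. Pictures are saved under pics/ and viewed, and the job is handed in when it is done.

Besides the shell and the picture viewer there is one more tool, called after "Call:" by a JSON object that holds its "method" and its "body", one argument or row to a line. send_rows: Moves the arm, as the interface text tells. Its arguments: {"type":"object","properties":{"dp":{"type":"array"},"rot":{"type":"array"},"jaw":{"type":"number"},"force":{"type":"number"}},"required":["dp","rot"]}

```bash
mkdir -p pics; ls; python3 - <<'E'
from bench import r, vision, job
import cv2,pickle
print(r.sense())
for n in ["top","side"]:
    s=vision.snapshot(n); pickle.dump(s,open(f'{n}.pkl','wb'))
    cv2.imwrite(f'pics/{n}0.png',cv2.cvtColor(s['pixels'],cv2.COLOR_RGB2BGR)); print(s['intrinsics'],s['world_from_camera'])
E
```

```text
pics
{'time': 0.0, 'joint_pos': array([ 7.15956197e+01,  7.51477627e+00,  8.53293286e+01,  5.50182657e-04,
        8.72615731e+01, -4.89164542e+00]), 'qd': array([ 0.00947029,  0.09680303, -0.00984063,  0.0632949 , -0.0401389 ,
        0.00676188]), 'joint_efforts': array([ 5.70387583e-04, -5.69431651e+01, -5.00526345e+01, -2.28330259e-04,
        1.55464956e-02, -5.83864562e-05]), 'tool_pos': array([139.99179646, 582.90233145, 244.24739564]), 'tcp_rot': array([-1.79990441e+02,  1.05246115e-01,  7.64872472e+01]), 'ft_force': array([-1.79777026e-04,  8.81812165e-01,  1.14927339e+00]), 'wrist_torque': array([0.03049302, 0.03779937, 0.02669023]), 'finger_gap': 84.94702526405304}
[[421.80753892   0.         257.69028406]
 [  0.         421.80753892 195.28081177]
 [  0.           0.           1.        ]] [[ 1.49727425e-02 -9.89520024e-01  1.43617336e-01  4.66332847e+02]
 [-9.99559814e-01 -1.84918349e-02 -2.31997707e-02  8.35214559e+01]
 [ 2.56123857e-02 -1.43206753e-01 -9.89361325e-01  1.06713622e+03]
 [ 0.00000000e+00  0.00000000e+00  0.00000000e+00  1.00000000e+00]]
[[438.84514207   0.         254.70150373]
 [  0.         438.84514207 191.37346911]
 [  0.           0.           1.        ]] [[ 9.53547620e-01 -2.19457317e-01  2.06362357e-01  4.09144620e+02]
 [-3.01156441e-01 -7.10825100e-01  6.35635489e-01 -5.40487985e+02]
 [ 7.19268397e-03 -6.68256061e-01 -7.43896567e-01  8.19872435e+02]
 [ 0.00000000e+00  0.00000000e+00  0.00000000e+00  1.00000000e+00]]
```

View pics/top0.png

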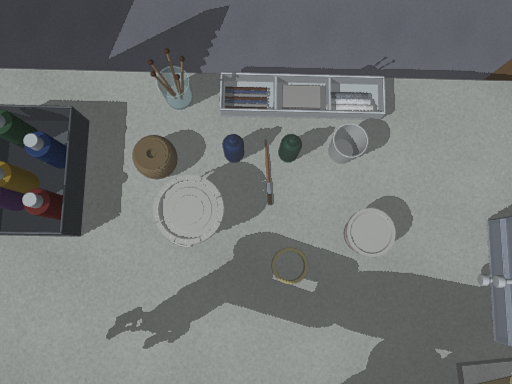

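View pics/side0.png

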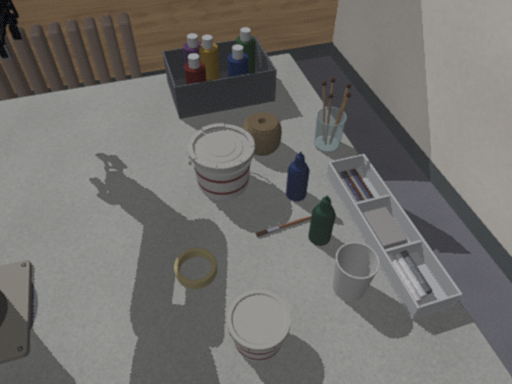

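The top view shows the big tub at about (189,210), with the twine next to it at (155,157). The side view shows the same tub at (222,160). Next I'll fit the rim from depth.

```bash
cat > h.py <<'E'
import numpy as np, cv2, pickle
def cloud(s,T=None):
    K=s['intrinsics'];T=s['world_from_camera'] if T is None else T
    d=s['depth'];v,u=np.indices(d.shape)
    P=np.stack([(u-K[0,2])/K[0,0]*d,(v-K[1,2])/K[1,1]*d,d,np.ones_like(d)],-1)@T.T
    W=P[...,:3]; W[d<=0]=np.nan; return W
def proj(s,p,T=None):
    T=s['world_from_camera'] if T is None else T
    p=np.atleast_2d(p);c=(p-T[:3,3])@T[:3,:3]; K=s['intrinsics']
    return np.c_[c[:,0]/c[:,2]*K[0,0]+K[0,2],c[:,1]/c[:,2]*K[1,1]+K[1,2]]
def ring(W,c0,zl=119,zh=135,rmax=90):
    from scipy.optimize import least_squares
    m=np.isfinite(W[...,2])&(W[...,2]>zl)&(W[...,2]<zh)&(np.hypot(W[...,0]-c0[0],W[...,1]-c0[1])<rmax)
    return W[m]
E
python3 - <<'E'
from h import *
for n,px in [('top',(189,210)),('side',(222,150))]:
    s=pickle.load(open(n+'.pkl','rb'));W=cloud(s);print(n,W[px[1],px[0]])
    c=W[px[1],px[0],:2]
    P=ring(W,c); print(len(P),np.percentile(P[:,2],[2,25,50,75,98]))
    hull=cv2.convexHull(P[:,:2].astype(np.float32)); 
    print('circ',cv2.minEnclosingCircle(P[:,:2].astype(np.float32)), 'median',np.median(P[:,:2],0))
    im=cv2.cvtColor(s['pixels'],cv2.COLOR_RGB2BGR)[px[1]-65:px[1]+65,px[0]-65:px[0]+65]
    cv2.imwrite(f'pics/crop_{n}.png',cv2.resize(im,None,fx=4.5,fy=4.5,interpolation=cv2.INTER_CUBIC))
E
```

```text
top [567.69580712 215.56577651 118.10096442]
2346 [119.06805617 120.13063678 122.02319845 125.40689684 128.97318078]
circ ((569.5298461914062, 216.7561492919922), 79.4979248046875) median [567.70807433 215.8606889 ]
side [569.44728594 204.61878075 119.63222617]
1941 [119.1017419  120.14230816 121.67255887 125.77617009 129.12749284]
circ ((569.4368286132812, 214.56556701660156), 80.7723159790039) median [566.46330688 211.18256379]
```

```bash
python3 - <<'E'
from h import *
a=cv2.imread('pics/crop_top.png');cv2.imwrite('pics/ct.png',a)
E
```

```text
(no output)
```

View pics/crop_top.png

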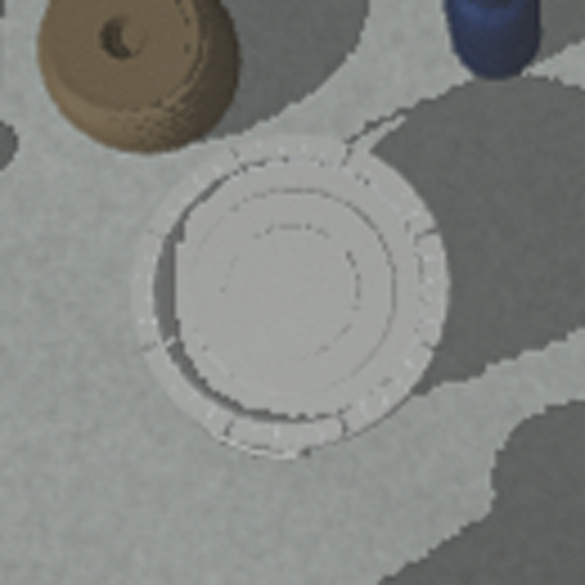

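View pics/crop_side.png

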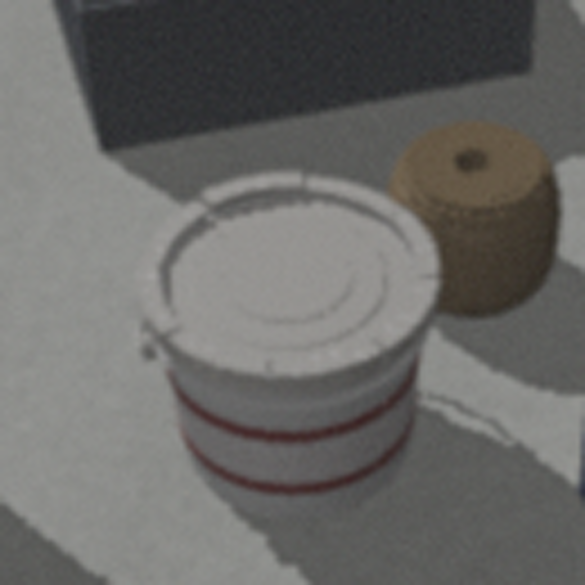

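```bash
python3 - <<'E'
from h import *
from scipy.optimize import least_squares
s=pickle.load(open('top.pkl','rb'));W=cloud(s)
c=np.array([569.5,216.5])
P=ring(W,c,121.7,133); 
# ring membership fit: outer edge by azimuth bins
for it in range(5):
    a=np.arctan2(P[:,1]-c[1],P[:,0]-c[0]);rr=np.hypot(*(P[:,:2]-c).T)
    b=((np.degrees(a)%360)//10).astype(int)
    E=np.array([P[b==k][np.argsort(rr[b==k])[-3:]].mean(0) for k in range(36) if (b==k).sum()>3])
    f=least_squares(lambda q:np.hypot(E[:,0]-q[0],E[:,1]-q[1])-q[2],[*c,78],loss='soft_l1'); c=f.x[:2]
print(f.x)
rr=np.hypot(*(P[:,:2]-c).T);a=np.degrees(np.arctan2(P[:,1]-c[1],P[:,0]-c[0]))%360
for k in range(0,360,10):
    m=(a>=k)&(a<k+10)&(rr>65)&(rr<80); print(k,m.sum(),np.round(np.median(P[m,2]),1),np.round(np.median(rr[m]),1),end=' | ')
# polar unwrap at z=127
th=np.radians(np.arange(0,360,0.5));R=np.arange(60,84,0.5)
X=c[0]+R[:,None]*np.cos(th);Y=c[1]+R[:,None]*np.sin(th)
uv=proj(s,np.stack([X.ravel(),Y.ravel(),np.full(X.size,127.)],1)).astype(np.float32)
im=cv2.remap(s['pixels'][...,::-1].copy(),uv[:,0].reshape(X.shape),uv[:,1].reshape(X.shape),cv2.INTER_CUBIC)
im=cv2.resize(im,(720,480),interpolation=cv2.INTER_NEAREST)
im=cv2.convertScaleAbs(im,alpha=1.8,beta=-80)
for k in range(0,360,15): cv2.putText(im,str(k),(k*2,475),0,.35,(0,0,255));cv2.line(im,(k*2,465),(k*2,450),(0,0,255))
cv2.imwrite('pics/unw.png',im)
E
```

```text
[569.14922195 216.76529444  78.05144941]
0 31 125.5 72.9 | 10 30 125.2 72.6 | 20 25 123.9 72.3 | 30 29 124.1 72.8 | 40 28 123.6 73.1 | 50 25 124.4 73.1 | 60 26 124.5 72.6 | 70 32 126.6 73.3 | 80 33 126.6 72.9 | 90 32 126.0 73.2 | 100 33 126.3 72.3 | 110 23 124.6 72.4 | 120 28 124.0 73.2 | 130 31 124.4 73.1 | 140 28 124.2 72.9 | 150 25 124.3 72.2 | 160 31 127.3 73.3 | 170 31 127.9 73.6 | 180 36 126.5 72.7 | 190 30 127.4 72.9 | 200 27 126.8 73.3 | 210 31 126.6 72.5 | 220 34 126.5 73.5 | 230 31 126.9 72.5 | 240 27 126.8 73.4 | 250 30 125.9 72.5 | 260 31 125.5 72.8 | 270 34 125.9 72.9 | 280 28 125.6 72.6 | 290 26 126.4 72.7 | 300 29 125.3 72.9 | 310 27 126.3 72.8 | 320 30 126.7 72.8 | 330 27 125.2 72.5 | 340 28 125.2 72.9 | 350 30 125.2 73.2 |
```

View pics/unw.png

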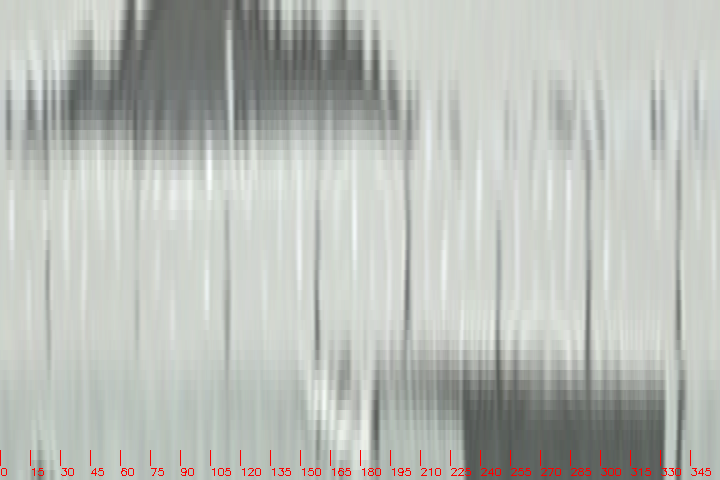

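The rim fit gives a centre of (569, 217) and a radius of 78, which matches the stated 78.5. The unwrapped image shows slits at about 24° + 45°k. With the fingers shut I'll press astride every second slit, so each press takes two tabs. Close the fingers and approach.

Call:
{"method": "send_rows", "body": {
  "dp": [
    [44,-33,-8],
    [88,-66,-16],
    [132,-99,-24],
    [176,-132,-32],
    [220,-165,-40]
  ],
  "rot": [
    [0,0,0],
    [0,0,0],
    [0,0,0],
    [0,0,0],
    [0,0,0]
  ],
  "jaw": 0,
  "force": 40
}}

```text
time: 0.72
tool_pos: [361.2, 417.0, 204.7]
tcp_rot: [-180.0, 0.0, 76.5]
ft_force: [0.8, 0.4, 0.8]
finger_gap: -0.1
```

Call:
{"method": "send_rows", "body": {
  "dp": [
    [44,-33,-9],
    [88,-66,-18],
    [132,-99,-27],
    [180,-135,-35],
    [180,-135,-35]
  ],
  "rot": [
    [0,0,0],
    [0,0,0],
    [0,0,0],
    [0,0,0],
    [0,0,0]
  ]
}}

```text
time: 1.35
tool_pos: [542.3, 279.8, 168.6]
tcp_rot: [-179.9, 0.1, 76.2]
ft_force: [-0.2, 0.9, -0.2]
finger_gap: 0.1
```

```bash
python3 - <<'E'
from bench import r, vision
from h import *
print(r.sense()['tool_pos'])
out=[]
for n in ['side','wrist','top']:
    s=vision.snapshot(n);pickle.dump(s,open(n+'1.pkl','wb'));out.append(s['pixels'][...,::-1])
print(r.sense()['tool_pos'],r.sense()['tcp_rot'])
print(s.keys())
cv2.imwrite('pics/w1.png',out[1])
a=cv2.resize(out[0][70:220,150:320],None,fx=3,fy=3,interpolation=2);b=cv2.resize(out[2][110:260,90:280],None,fx=3,fy=3)
b=b[:450];cv2.imwrite('pics/s1.png',np.hstack([a,b])[:, :800])
E
```

```text
[542.27685426 279.80916554 168.58352676]
[539.56356029 283.55327015 169.82114055] [-1.79934894e+02  2.04559685e-02  7.64767016e+01]
dict_keys(['pixels', 'depth', 'intrinsics', 'world_from_camera'])
```

View pics/s1.png

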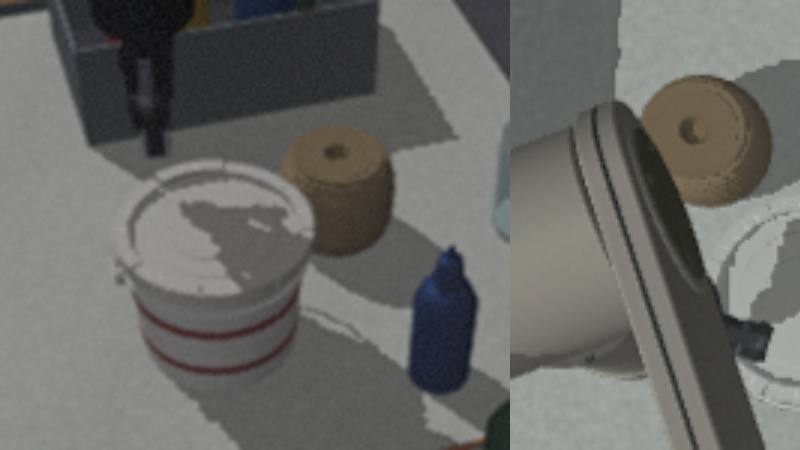

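View pics/w1.png

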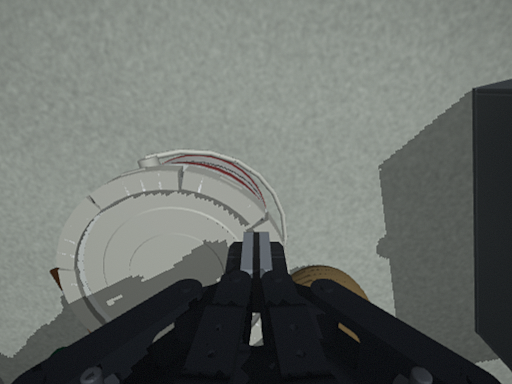

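The fingers hang over the slit side of the rim and the picture agrees with the pose. I'll descend in small steps and watch the force.

Call:
{"method": "send_rows", "body": {
  "dp": [
    [0,0,-11],
    [0,0,-22],
    [0,0,-25],
    [0,0,-28],
    [0,0,-29]
  ],
  "rot": [
    [0,0,0],
    [0,0,0],
    [0,0,0],
    [0,0,0],
    [0,0,0]
  ]
}}

```text
time: 2.12
tool_pos: [540.1, 283.5, 141.2]
tcp_rot: [180.0, 0.0, 76.5]
ft_force: [-0.4, 0.3, 0.3]
finger_gap: 0.1
```

Call:
{"method": "send_rows", "body": {
  "dp": [
    [0,0,-1],
    [0,0,-2],
    [0,0,-3],
    [0,0,-3],
    [0,0,-3]
  ],
  "rot": [
    [0,0,0],
    [0,0,0],
    [0,0,0],
    [0,0,0],
    [0,0,0]
  ]
}}

```text
time: 2.75
tool_pos: [540.4, 283.5, 138.7]
tcp_rot: [180.0, -0.0, 76.5]
ft_force: [-1.1, 0.3, 4.5]
finger_gap: 0.2
```

Call:
{"method": "send_rows", "body": {
  "dp": [
    [0,0,-1],
    [0,0,-1],
    [0,0,-2],
    [0,0,-2],
    [0,0,-2]
  ],
  "rot": [
    [0,0,0],
    [0,0,0],
    [0,0,0],
    [0,0,0],
    [0,0,0]
  ]
}}

```text
time: 3.38
tool_pos: [540.5, 283.6, 137.3]
tcp_rot: [180.0, -0.0, 76.5]
ft_force: [-3.1, -0.2, 8.4]
finger_gap: 0.4
```

Call:
{"method": "send_rows", "body": {
  "dp": [
    [0,0,-1],
    [0,0,-1],
    [0,0,-1],
    [0,0,-1]
  ],
  "rot": [
    [0,0,0],
    [0,0,0],
    [0,0,0],
    [0,0,0]
  ]
}}

```text
time: 3.88
tool_pos: [540.5, 283.6, 136.3]
tcp_rot: [180.0, -0.0, 76.5]
ft_force: [-3.1, -0.8, 9.2]
finger_gap: 0.1
```

Call:
{"method": "send_rows", "body": {
  "dp": [
    [0,0,-1],
    [0,0,-1],
    [0,0,-1],
    [0,0,-1]
  ],
  "rot": [
    [0,0,0],
    [0,0,0],
    [0,0,0],
    [0,0,0]
  ]
}}

```text
time: 4.38
tool_pos: [540.5, 283.6, 135.7]
tcp_rot: [180.0, -0.0, 76.5]
ft_force: [-5.5, -1.1, 11.8]
finger_gap: 0.0
```

Call:
{"method": "send_rows", "body": {
  "dp": [
    [0,0,-1],
    [0,0,-1],
    [0,0,-1],
    [0,0,-1]
  ],
  "rot": [
    [0,0,0],
    [0,0,0],
    [0,0,0],
    [0,0,0]
  ]
}}

```text
time: 4.88
tool_pos: [540.6, 283.8, 135.6]
tcp_rot: [179.9, -0.1, 76.5]
ft_force: [-7.2, -1.9, 17.7]
finger_gap: 0.1
```

Bottomed out: the height holds at 135.6 mm while the force climbs to 18 N. Now lift and go to the 24° slit.

Call:
{"method": "send_rows", "body": {
  "dp": [
    [0,0,15],
    [0,0,22],
    [47,-19,22],
    [95,-37.5,22],
    [95,-37.5,22]
  ],
  "rot": [
    [0,0,0],
    [0,0,0],
    [0,0,0],
    [0,0,0],
    [0,0,0]
  ]
}}

```text
time: 5.5
tool_pos: [637.5, 243.6, 153.9]
tcp_rot: [-180.0, 0.1, 76.3]
ft_force: [0.5, 0.4, 0.4]
finger_gap: 0.1
```

Call:
{"method": "send_rows", "body": {
  "dp": [
    [0,0,-10],
    [0,0,-14],
    [0,0,-16],
    [0,0,-17],
    [0,0,-18]
  ],
  "rot": [
    [0,0,0],
    [0,0,0],
    [0,0,0],
    [0,0,0],
    [0,0,0]
  ]
}}

```text
time: 6.12
tool_pos: [634.9, 246.5, 138.3]
tcp_rot: [180.0, -0.0, 76.5]
ft_force: [-3.9, 0.0, 8.8]
finger_gap: -0.0
```

Call:
{"method": "send_rows", "body": {
  "dp": [
    [0,0,-1],
    [0,0,-2],
    [0,0,-3],
    [0,0,-3],
    [0,0,-3]
  ],
  "rot": [
    [0,0,0],
    [0,0,0],
    [0,0,0],
    [0,0,0],
    [0,0,0]
  ]
}}

```text
time: 6.75
tool_pos: [635.6, 246.7, 136.5]
tcp_rot: [179.9, -0.1, 76.5]
ft_force: [-4.4, 0.1, 9.7]
finger_gap: 0.1
```

Call:
{"method": "send_rows", "body": {
  "dp": [
    [0,0,-1],
    [0,0,-1],
    [0,0,-1],
    [0,0,-1]
  ],
  "rot": [
    [0,0,0],
    [0,0,0],
    [0,0,0],
    [0,0,0]
  ]
}}

```text
time: 7.25
tool_pos: [635.7, 246.8, 135.5]
tcp_rot: [179.9, -0.1, 76.5]
ft_force: [-4.2, 0.0, 8.9]
finger_gap: -0.6
```

Call:
{"method": "send_rows", "body": {
  "dp": [
    [0,0,-1],
    [0,0,-1],
    [0,0,-1],
    [0,0,-1]
  ],
  "rot": [
    [0,0,0],
    [0,0,0],
    [0,0,0],
    [0,0,0]
  ]
}}

```text
time: 7.75
tool_pos: [636.3, 247.0, 135.5]
tcp_rot: [179.8, -0.2, 76.5]
ft_force: [-4.2, -0.3, 11.4]
finger_gap: -0.1
```

Call:
{"method": "send_rows", "body": {
  "dp": [
    [0,0,-1],
    [0,0,-1],
    [0,0,-1],
    [0,0,-1]
  ],
  "rot": [
    [0,0,0],
    [0,0,0],
    [0,0,0],
    [0,0,0]
  ]
}}

```text
time: 8.25
tool_pos: [636.8, 247.1, 135.2]
tcp_rot: [179.7, -0.2, 76.5]
ft_force: [-4.1, 0.6, 15.2]
finger_gap: 0.0
```

Call:
{"method": "send_rows", "body": {
  "dp": [
    [0,0,15],
    [0,0,24],
    [-45,-20,24],
    [-90,-40,24],
    [-132.5,-58,24]
  ],
  "rot": [
    [0,0,0],
    [0,0,0],
    [0,0,0],
    [0,0,0],
    [0,0,0]
  ]
}}

```text
time: 8.88
tool_pos: [501.3, 187.3, 155.2]
tcp_rot: [180.0, 0.0, 76.5]
ft_force: [0.3, -0.4, 1.2]
finger_gap: 0.3
```

Call:
{"method": "send_rows", "body": {
  "dp": [
    [0,0,0],
    [0,0,-10],
    [0,0,-13],
    [0,0,-14],
    [0,0,-15]
  ],
  "rot": [
    [0,0,0],
    [0,0,0],
    [0,0,0],
    [0,0,0],
    [0,0,0]
  ]
}}

```text
time: 9.5
tool_pos: [503.4, 188.2, 141.1]
tcp_rot: [180.0, -0.0, 76.5]
ft_force: [-3.5, -1.1, 9.4]
finger_gap: 0.2
```

Call:
{"method": "send_rows", "body": {
  "dp": [
    [0,0,-1],
    [0,0,-2],
    [0,0,-3],
    [0,0,-4],
    [0,0,-5]
  ],
  "rot": [
    [0,0,0],
    [0,0,0],
    [0,0,0],
    [0,0,0],
    [0,0,0]
  ]
}}

```text
time: 10.12
tool_pos: [503.4, 188.2, 136.6]
tcp_rot: [180.0, -0.0, 76.5]
ft_force: [-4.8, -1.0, 9.9]
finger_gap: -0.0
```

Call:
{"method": "send_rows", "body": {
  "dp": [
    [0,0,-1],
    [0,0,-1],
    [0,0,-1],
    [0,0,-1]
  ],
  "rot": [
    [0,0,0],
    [0,0,0],
    [0,0,0],
    [0,0,0]
  ]
}}

```text
time: 10.62
tool_pos: [503.4, 188.2, 135.7]
tcp_rot: [180.0, -0.0, 76.5]
ft_force: [-5.0, -1.3, 10.9]
finger_gap: 0.2
```

Call:
{"method": "send_rows", "body": {
  "dp": [
    [0,0,-1],
    [0,0,-1],
    [0,0,-1],
    [0,0,-1]
  ],
  "rot": [
    [0,0,0],
    [0,0,0],
    [0,0,0],
    [0,0,0]
  ]
}}

```text
time: 11.12
tool_pos: [503.5, 188.2, 135.5]
tcp_rot: [179.9, -0.0, 76.5]
ft_force: [-7.7, -1.1, 17.3]
finger_gap: -0.4
```

Call:
{"method": "send_rows", "body": {
  "dp": [
    [0,0,15],
    [0,0,22],
    [47,-19,22],
    [95,-37,22],
    [95,-37,22]
  ],
  "rot": [
    [0,0,0],
    [0,0,0],
    [0,0,0],
    [0,0,0],
    [0,0,0]
  ]
}}

```text
time: 11.75
tool_pos: [599.9, 149.2, 154.2]
tcp_rot: [-180.0, 0.0, 76.4]
ft_force: [-0.8, 0.3, 0.7]
finger_gap: 0.1
```

Call:
{"method": "send_rows", "body": {
  "dp": [
    [0,0,-10],
    [0,0,-13],
    [0,0,-14],
    [0,0,-15],
    [0,0,-15]
  ],
  "rot": [
    [0,0,0],
    [0,0,0],
    [0,0,0],
    [0,0,0],
    [0,0,0]
  ]
}}

```text
time: 12.38
tool_pos: [597.6, 151.1, 140.7]
tcp_rot: [180.0, -0.0, 76.5]
ft_force: [-1.1, -0.0, 0.2]
finger_gap: 0.1
```

Call:
{"method": "send_rows", "body": {
  "dp": [
    [0,0,-1],
    [0,0,-2],
    [0,0,-3],
    [0,0,-4],
    [0,0,-5]
  ],
  "rot": [
    [0,0,0],
    [0,0,0],
    [0,0,0],
    [0,0,0],
    [0,0,0]
  ]
}}

```text
time: 13.0
tool_pos: [598.1, 151.1, 137.1]
tcp_rot: [179.9, -0.0, 76.5]
ft_force: [-4.4, 0.6, 11.1]
finger_gap: 0.3
```

Call:
{"method": "send_rows", "body": {
  "dp": [
    [0,0,-1],
    [0,0,-1],
    [0,0,-1],
    [0,0,-1]
  ],
  "rot": [
    [0,0,0],
    [0,0,0],
    [0,0,0],
    [0,0,0]
  ]
}}

```text
time: 13.5
tool_pos: [598.0, 151.1, 135.9]
tcp_rot: [179.9, -0.0, 76.5]
ft_force: [-4.5, -0.7, 9.5]
finger_gap: -0.1
```

Call:
{"method": "send_rows", "body": {
  "dp": [
    [0,0,-1],
    [0,0,-1],
    [0,0,-1],
    [0,0,-1]
  ],
  "rot": [
    [0,0,0],
    [0,0,0],
    [0,0,0],
    [0,0,0]
  ]
}}

```text
time: 14.0
tool_pos: [598.3, 150.9, 135.7]
tcp_rot: [179.9, -0.0, 76.5]
ft_force: [-4.7, -1.9, 13.7]
finger_gap: -0.3
```

Call:
{"method": "send_rows", "body": {
  "dp": [
    [0,0,-1],
    [0,0,-1],
    [0,0,-1],
    [0,0,-1]
  ],
  "rot": [
    [0,0,0],
    [0,0,0],
    [0,0,0],
    [0,0,0]
  ]
}}

```text
time: 14.5
tool_pos: [598.7, 150.8, 135.5]
tcp_rot: [179.8, -0.0, 76.5]
ft_force: [-7.9, -2.6, 16.8]
finger_gap: 0.0
```

Call:
{"method": "send_rows", "body": {
  "dp": [
    [0,0,25],
    [0,0,60],
    [-30,30,90],
    [-80,70,100],
    [-130,110,110]
  ],
  "rot": [
    [0,0,0],
    [0,0,0],
    [0,0,0],
    [0,0,0],
    [0,0,0]
  ]
}}

```text
time: 15.12
tool_pos: [470.2, 258.9, 242.4]
tcp_rot: [179.9, -0.1, 76.4]
ft_force: [-0.6, 0.3, -0.3]
finger_gap: 0.4
```

Call:
{"method": "send_rows", "body": {
  "dp": [
    [-44,33,0],
    [-88,66,0],
    [-132,99,0],
    [-176,132,0],
    [-220,165,0]
  ],
  "rot": [
    [0,0,0],
    [0,0,0],
    [0,0,0],
    [0,0,0],
    [0,0,0]
  ]
}}

```text
time: 15.75
tool_pos: [249.8, 424.0, 241.9]
tcp_rot: [180.0, -0.1, 76.5]
ft_force: [0.3, 1.3, -0.3]
finger_gap: -0.2
```

Hand is clear. Now I'll measure the rim height for each tab and check that the tub hasn't moved.

```bash
cat > chk.py <<'E'
from bench import r, vision
from h import *
import sys
from scipy.optimize import least_squares
ims=[]
for n in ['top','side']:
    s0=pickle.load(open(n+'.pkl','rb'));s=vision.snapshot(n);ims.append(s['pixels'][...,::-1])
    for lab,q in (('before',s0),('now',s)):
        W=cloud(q);c=np.array([569.1,216.8])
        rr=np.hypot(W[...,0]-c[0],W[...,1]-c[1]);a=np.degrees(np.arctan2(W[...,1]-c[1],W[...,0]-c[0]))
        out=[]
        for k in range(8):
            m=(rr>69)&(rr<76)&(abs((a-1.2-45*k+180)%360-180)<17)&(W[...,2]>116)
            out.append((m.sum(),round(float(np.median(W[m][:,2])),1)))
        m=(rr<60)&(W[...,2]>115)
        P=W[(rr<90)&(W[...,2]>117)]
        print(n,lab,out,'panel',round(float(np.median(W[m][:,2])),1),np.round(cv2.minEnclosingCircle(P[:,:2].astype(np.float32))[0],1))
cv2.imwrite('pics/'+sys.argv[1],cv2.resize(np.hstack([ims[0][100:300,90:290],ims[1][70:270,130:330]]),None,fx=2,fy=2,interpolation=2))
st=r.sense();print(st['time'],st['tool_pos'])
E
python3 chk.py c2.png
```

```text
top before [(np.int64(58), 125.4), (np.int64(62), 124.3), (np.int64(65), 126.3), (np.int64(62), 124.0), (np.int64(67), 127.2), (np.int64(58), 126.8), (np.int64(64), 125.9), (np.int64(56), 126.5)] panel 119.1 [569.5 216.8]
top now [(np.int64(59), 121.5), (np.int64(57), 121.1), (np.int64(59), 122.1), (np.int64(58), 121.4), (np.int64(62), 121.3), (np.int64(59), 121.2), (np.int64(62), 121.2), (np.int64(55), 121.9)] panel 119.1 [569.  217.3]
side before [(np.int64(35), 126.7), (np.int64(36), 124.5), (np.int64(45), 126.9), (np.int64(32), 124.6), (np.int64(37), 127.9), (np.int64(46), 127.5), (np.int64(44), 127.0), (np.int64(40), 126.5)] panel 119.8 [570.6 215.9]
side now [(np.int64(42), 122.3), (np.int64(30), 122.5), (np.int64(30), 122.7), (np.int64(32), 122.0), (np.int64(40), 122.3), (np.int64(43), 122.2), (np.int64(44), 122.5), (np.int64(35), 122.3)] panel 119.8 [568.7 216. ]
15.85 [247.23117032 425.56900587 241.85140815]
```

View pics/c2.png

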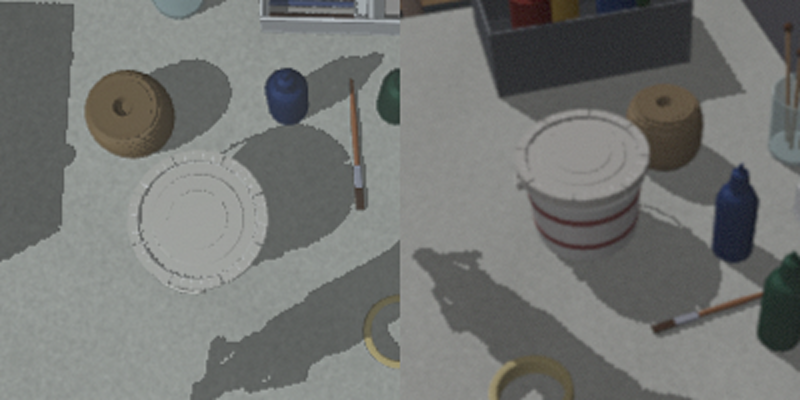

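All eight tabs measure 121.1–122.7 mm in both views, where home is 122. The tub centre has moved by no more than 2 mm, which is within calibration error. The pictures show the tub upright and its neighbours in place.

```bash
python3 - <<'E'
from bench import job
print(job.hand_in())
E
```

```text
the job is handed in; nothing more can be done
None
```

I pressed the lid down with the shut fingertips at four points round the rim. Each press was astride every second slit, so it took two tabs at once. At each point the tip stopped descending at TCP height 135.2–135.6 mm while the force kept rising. The highest vertical force reading at the end of a move was about 18 N, against the 35 N limit. I then took the hand well clear and handed in at about 16 s.

- **Tabs:** the final depth check put all eight tabs at 121.1–122.1 mm in the top camera and 122.0–122.7 mm in the side camera, where fully home is 122 mm. Tab 2 read highest in both, about 0.6 mm above the rest; that is inside the 1.5 mm tolerance, so I did not press it again.
- **Tub:** its measured centre shifted by no more than about 2 mm, which is within calibration error, and it looks upright in both views.
- **Bystanders:** the twine, nearest bottle and brush look undisturbed in the last pictures. I did not measure any bystander, and the small tub and cup were outside those crops. The hand did not go near them.

No check failed or disagreed beyond the roughly 1 mm offset between the two cameras. The hand-in reported no verdict.

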